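Find and open the pivoting flap of the junction box

TASK

The low grey metal junction box on the bench has three identical cover plates: two are fixed blanks and one is the pivoting flap over the terminals. Press gently on the black-ribbed far end of the plates, one after another, with the closed fingertips until one rocks, so that its near edge comes up; then gently push that near edge up and over, away from you, until the flap stands fully open, and leave it standing. Do not grasp or lift anything, and leave the things around the box where they stand.

Things in the scene. Friction and masses are not known exactly. Their poses are not given: they have to be found in the camera images.
- junction_box: Low grey sheet-metal junction box fixed to the bench, 146 mm deep (x), 232 mm long (y), 85 mm high; a plugged gland sticks out 17 mm at its +y end. Origin: centre of its underside; x points away from the robot (turned by up to half a radian), y left along it, z up. Three identical bare metal cover plates lie flush in its top, each 60 mm wide (y), 4 mm thick, 130 mm long: x = -65 to +65 mm.
- pivot_line (a point): Fixed to the box at x = 11, y = 0, z = 83 mm. The flap, a different one of the three plates each time and not to be told by eye, turns on the line through this point along y, 54 mm from the plate's far edge and 76 mm from its near edge. The far end can dip freely: pressed 30 mm deep at the ribs it tilts about 0.9 rad. Tilted less than that, a level push on the raised edge may jam: push upward too.
- strip_1 (a point): Point on the top face of the left (y = +66 mm) cover plate as closed, in the middle of its band of black rubber grip ribs (1 mm high): 32 mm beyond the pivot line, 22 mm before the plate's far edge. Fixed to the box (does not move with the plate); axes as the box's.
- strip_2 (a point): Point on the top face of the middle (y = 0) cover plate as closed, in the middle of its band of black rubber grip ribs (1 mm high): 32 mm beyond the pivot line, 22 mm before the plate's far edge. Fixed to the box (does not move with the plate); axes as the box's.
- strip_3 (a point): Point on the top face of the right (y = -66 mm) cover plate as closed, in the middle of its band of black rubber grip ribs (1 mm high): 32 mm beyond the pivot line, 22 mm before the plate's far edge. Fixed to the box (does not move with the plate); axes as the box's.
- flap (a joint): Angle (rad) of the one plate that pivots: 0 closed and flush, growing as its far end dips and its near end rises, 1.57 upright, 1.75 fully open at its stop. Pressed beyond the pivot line it gives way at about 1.5 to 4 N; friction in the pivots holds it at any angle. A blank only gives 0.1 mm per newton on its gasket; before its pivot line the flap is rigid.
- glue_stick: Upright glue stick, 26 mm across, 80 mm tall, standing loose behind the box; origin at the centre of its underside. Bystander.
- solder_reel: Reel of solder with blue flanges, 55 x 68 x 36 mm, standing loose off the box's left end; origin at the centre of its underside. Bystander.
- battery: Dark green 9 V block battery, 26 x 51 x 18 mm, lying loose behind the box; origin at the centre of its underside. Bystander.

How it is judged:
By the outcome, as a careful person would: the job done as asked, in the order asked, and still so for the second after the job is handed in, with the robot touching nothing.
It also fails if it takes over 51 s, if anything falls off the work surface, if the arm or the gripper's body presses on something with over 40 N, if the wrist force passes 120 N, or if a joint passes its speed limit or range.

ROBOT

A 6-joint arm with a two-finger parallel gripper is mounted at the origin on a cart in front of the work surface, level with it; the furniture and walls round the work are solid. World frame = base frame: x ahead of the robot, y to its left, z up, the work surface at z = 0. Lengths are in m, angles in rad, forces in N, time in s.
With the tool pointing down it reaches from about 0.375 to 0.975 m from the base axis. Payload 3.8 kg.
Tool frame: the origin (TCP) lies on the centre line of the jaws, within the pads' length; the fingertips stand 17 mm ahead of it and the grasp point (between the pads) lies 2 mm behind it (bot.tip_extent is the distance from the TCP to the fingertips, in m); z points along the fingers, y is the line along which they close (so a half turn about z gives the same grasp; the last joint's range is limited). The gripper opens to 85 mm and grips with 20 to 120 N. Pads are 22 mm wide; open, the fingers measure 114 mm over their backs; the gripper's body (76 mm by 85 mm) begins 54 mm behind the grasp point. The pads swing forward as they close: fully open they stand 13 mm farther back than shut.
Start: joints at [1.172, 0.264, 1.604, -0, 1.274, -0.037], TCP at [0.239, 0.631, 0.248] pointing down, gripper open.
Joint ranges: [-2.63, 2.63], [-0.94, 2.18], [0.31, 2.57], [-1.31, 4.45], [0, 2.66], [-2.55, 2.55]. Speed limits (rad/s): [2.57, 2.57, 3.14, 3.14, 3.14, 3.14].

INTERFACE

Orientations are given as a rotation vector (axis times angle).
In Python, from workcell import readout, read_camera, finish_job, bot gives the robot as it stands.
- The arm moves only by the tool jog_arm, never from a script. Its argument "deltas" is one flat list of numbers, 7 for each row, row after row: the shift along the tool's x, y, z in m, then the turn, a rotation vector about the tool's x, y, z in degrees, then the gripper command: -1 is shut, 1 is fully open, values between are in proportion. A call has 1 to 8 rows; each row is the pose to reach, as a shift and turn from the pose commanded when the call began, along the tool's axes at that moment; what a row does not reach only later rows make up. A row lasts 1/10 s, in which the tool goes at most 50 mm and 8.59 degrees, less where a joint would pass 70% of its speed; a pose out of reach is approached as far as the arm can. A call with a gripper value outside its range is refused whole. The fingers move at their own pace and stop on an object; "squeeze" is the grip in N (left out, the last holds). Time passes only in rows, so rows that repeat a pose let the fingers close. It gives the time, the measured TCP pose, the force, the opening and the grip force at its end, in the units of the state.
- readout.read_state(): the state, without advancing time (a new reading comes with each control period).
- read_camera(name): name is "scene" or "top"; returns a dict with "color" (384x512x3 uint8, blue, green, red), "fx", "fy", "cx", "cy" (pixels), "origin" and "attitude" of the camera in the world. Camera axes: x right, y down, z forward; pixel columns grow to the right and rows downward; lengths in m; the calibration is good to about 2 mm. A picture is of the moment at which its call begins. There is no depth.
- finish_job(): hands the job in; it is judged then, once.
The state is a dict: "time": time; "q": joint angles; "joint_vel": joint speeds; "joint_torque": joint torques, N m; "tool_pos": TCP position; "tcp_rot": TCP orientation; "wrist_force": force on the tool from outside, world axes, zero at the start; "torque": the same for the moment, N m; "width": opening from 0.0 (shut) to 1.0 (fully open); "grip_force": force on a finger pad.
Only numpy, scipy, OpenCV 4.12 (cv2) and the standard library are available. Lean on these libraries where they do the work, as an engineer would, in place of code of your own. Each camera call takes 0.05 s, during which the arm holds its last target. There are 200 camera calls.

## Working session

There is one attempt and no reset: what is moved stays moved. The work goes in short steps, Python scripts to look and compute and a tool call to move; the robot and the scene stay as the last step left them, time stands still between calls to the robot, and variables do not carry over. Pictures are saved under pics/ and viewed, at most 10 in all, crops included, and the job is handed in when it is done.

Besides the shell and the picture viewer there is one more tool, called after "Call:" by a JSON object that holds its "fn" and its "kwargs". jog_arm: Moves the arm, as the interface text tells. Its arguments: {"type":"object","properties":{"deltas":{"type":"array"},"squeeze":{"type":"number"}},"required":["deltas"]}

```bash
mkdir -p pics
python3 - <<'E'
from workcell import readout, read_camera, bot
import cv2,numpy as np
ims=[]
for n in("scene","top"):
    c=read_camera(n); cv2.imwrite(f"pics/{n}0.png",c["color"]); np.save(f"{n}.npy",c,allow_pickle=True)
    print(n,c["fx"],c["fy"],c["cx"],c["cy"],c["origin"],c["attitude"])
print(readout.read_state()); print(bot.tip_extent)
E
ls
```

```text
scene 416.4662325300584 416.4662325300584 246.38107533373486 197.7822281048586 [ 0.07516499 -0.09732729  0.6105184 ] [-2.10940201  0.86219864 -0.41847553]
top 409.8521491270752 409.8521491270752 257.9686701170668 191.1706667288083 [0.43779419 0.36208084 0.90803602] [-2.10547209  2.16564155 -0.12789846]
{'time': 0.1, 'q': array([ 1.17210362e+00,  2.64714626e-01,  1.60527334e+00, -8.00204546e-06,
        1.27370154e+00, -3.69321083e-02]), 'joint_vel': array([-0.00135613, -0.00128781, -0.0029175 ,  0.00067759,  0.00116835,
       -0.00033204]), 'joint_torque': array([-4.42935630e-05, -5.16710401e+01, -3.68587732e+01, -1.28646907e-04,
        6.33231612e-03, -9.78740417e-06]), 'tool_pos': array([0.23867147, 0.63070837, 0.24704229]), 'tcp_rot': array([-0.56507453, -3.08990047,  0.00321805]), 'wrist_force': array([ 0.06418322,  0.34017044, -0.08289201]), 'torque': array([ 0.02571036,  0.02384983, -0.07966618]), 'grip_force': 0.0, 'width': 0.9944319697697558}
0.017
pics
scene.npy
top.npy
```

View pics/top0.png

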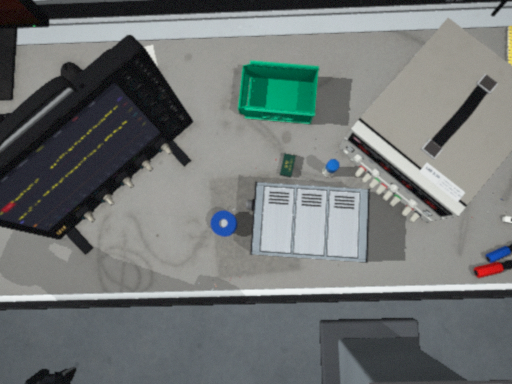

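View pics/scene0.png

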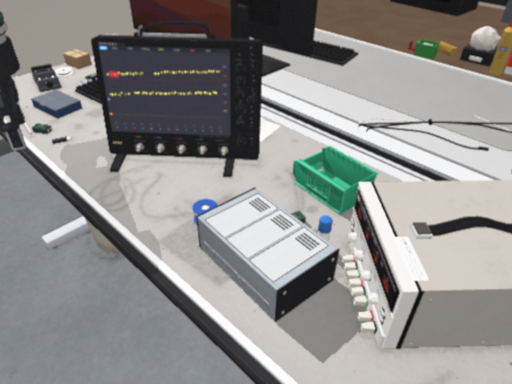

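The top view shows the box at about cols 253-367, rows 183-262, with its ribs on the far side (rows 190-210). The reel is at (224,223), the battery at (288,165), and the glue stick at (333,166). Next I'll measure the rib bands and plates.

```bash
cat > h.py <<'E'
import numpy as np,cv2
from scipy.spatial.transform import Rotation as R
def ray(c,uv,z):
    d=R.from_rotvec(c["attitude"]).as_matrix()@np.array([(uv[0]-c["cx"])/c["fx"],(uv[1]-c["cy"])/c["fy"],1])
    o=np.array(c["origin"]); return o+d*(z-o[2])/d[2]
def proj(c,p):
    q=R.from_rotvec(c["attitude"]).as_matrix().T@(np.array(p)-c["origin"]); return np.array([c["fx"]*q[0]/q[2]+c["cx"],c["fy"]*q[1]/q[2]+c["cy"]])
E
python3 - <<'E'
from h import *
c=np.load("top.npy",allow_pickle=True).item(); im=c["color"]
g=cv2.cvtColor(im,cv2.COLOR_BGR2GRAY)
print("gray row 235, cols 246-374",g[235,246:374].tolist())
print("col 278",g[178:268,278].tolist())
roi=g[180:265,250:370]
for t in(150,165):
    m=(roi>t).astype(np.uint8)
    cs,_=cv2.findContours(m,cv2.RETR_EXTERNAL,cv2.CHAIN_APPROX_NONE)
    for k in cs:
        if cv2.contourArea(k)>300:
            r=cv2.minAreaRect(k); ctr=np.array(r[0])+[250,180]
            print(t,ctr,r[1],r[2],ray(c,ctr,.085), [ray(c,p+[250,180],.085)[:2].round(4).tolist() for p in cv2.boxPoints(r)])
cv2.imwrite("pics/crop.png",cv2.resize(im[150:270,200:380],None,fx=4.4,fy=4.4,interpolation=cv2.INTER_CUBIC))
E
```

```text
gray row 235, cols 246-374 [70, 80, 87, 91, 96, 86, 72, 130, 165, 166, 167, 166, 165, 164, 135, 150, 192, 200, 202, 203, 200, 203, 202, 202, 201, 202, 200, 202, 200, 200, 199, 198, 197, 200, 200, 200, 202, 198, 200, 201, 201, 203, 200, 202, 203, 162, 133, 137, 160, 193, 199, 201, 199, 201, 202, 204, 200, 200, 202, 203, 201, 197, 198, 200, 198, 200, 199, 199, 201, 200, 197, 198, 200, 199, 202, 202, 200, 199, 165, 144, 151, 143, 176, 195, 201, 202, 200, 204, 201, 200, 199, 201, 199, 199, 199, 195, 197, 197, 197, 198, 196, 196, 195, 195, 196, 199, 195, 197, 201, 195, 191, 172, 151, 157, 163, 162, 164, 161, 160, 159, 123, 59, 83, 103, 104, 105, 106, 102]
col 278 [114, 112, 112, 113, 112, 126, 155, 159, 143, 147, 196, 199, 197, 168, 106, 127, 173, 129, 94, 148, 158, 99, 133, 174, 131, 112, 166, 193, 196, 198, 199, 197, 196, 199, 199, 197, 198, 199, 196, 197, 200, 199, 198, 199, 197, 200, 198, 199, 200, 200, 200, 200, 200, 197, 201, 198, 201, 197, 201, 201, 199, 201, 200, 200, 201, 203, 200, 203, 203, 201, 201, 202, 199, 176, 117, 131, 158, 148, 126, 132, 136, 138, 136, 135, 137, 135, 138, 137, 136, 135]
150 [312.38228989 225.04524231] (117.07691192626953, 78.87071990966797) 2.935673236846924 [0.48540606 0.27334997 0.085     ] [[0.4168, 0.396], [0.5747, 0.384], [0.5552, 0.1485], [0.3993, 0.1667]]
165 [342.74332428 223.68725967] (30.302106857299805, 64.56597137451172) 2.0454084873199463 [0.48642524 0.21283991 0.085     ] [[0.4248, 0.2484], [0.5533, 0.2373], [0.5493, 0.1766], [0.4211, 0.189]]
165 [309.94914246 221.63995361] (30.207866668701172, 64.15249633789062) 3.2704880237579346 [0.49234052 0.27789536 0.085     ] [[0.4316, 0.314], [0.5596, 0.3017], [0.5543, 0.241], [0.4267, 0.2547]]
165 [277.43805313 219.42919922] (30.465702056884766, 63.85824203491211) 3.814074993133545 [0.49860073 0.34273506 0.085     ] [[0.4383, 0.3792], [0.5661, 0.3671], [0.5601, 0.3056], [0.4327, 0.319]]
```

View pics/crop.png

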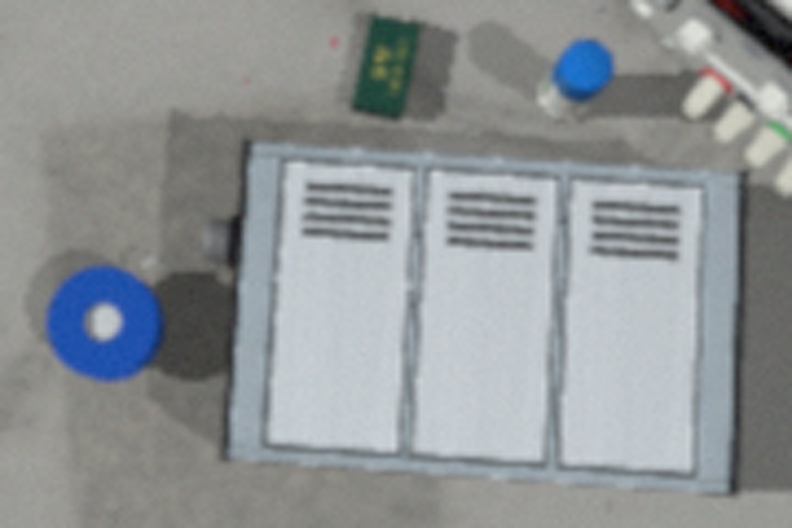

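The crop shows three plates, with the ribs at the far end. Their centres are 65 mm apart and they measure 60x128 mm, which matches the given sizes, with the box yaw at about -0.093. The reel is clear to the left, and the battery and glue stick are behind the box.

```bash
cat >> h.py <<'E'
yaw=-0.093; C=np.array([.4923,.2779,0]); RB=R.from_euler('z',yaw).as_matrix()
def box(x,y,z): return C+RB@np.array([x,y,z])
def world2box(p): return RB.T@(np.array(p)-C)
Rt=np.column_stack([-RB[:,0],RB[:,1],[0,0,-1]])   # tool x = -box x, y = box y, z down
def delta(s,tip):  # fingertip target in box coords -> tool-frame shift (mm), turn deg
    R0=R.from_rotvec(s["tcp_rot"]).as_matrix(); t=box(*tip)+[0,0,.017]
    return (R0.T@(t-s["tool_pos"])*1000).round(1), np.degrees(R.from_matrix(R0.T@Rt).as_rotvec()).round(2)
E
python3 - <<'E'
from h import *
from workcell import readout
s=readout.read_state()
for t in[(-.02,.066,.16),(.043,.066,.16),(.043,.066,.1)]: print(t,box(*t),delta(s,t))
c=np.load("top.npy",allow_pickle=True).item()
for n,uv,z in[("glue",(332.5,165.5),.08),("batt",(288,165),.018),("reel",(224,223),.036)]: print(n,world2box(ray(c,uv,z)).round(3))
for uv in[(350,150),(366,172),(352,133),(395,205)]: print([world2box(ray(c,uv,z)).round(3).tolist() for z in(.05,.12)])
E
```

```text
(-0.02, 0.066, 0.16) [0.47851558 0.34547211 0.16      ] (array([-325.3, -181.7,   70.4]), array([ -0.12,  -0.02, -15.4 ]))
(0.043, 0.066, 0.16) [0.54124334 0.33962155 0.16      ] (array([-386. , -165. ,   70.4]), array([ -0.12,  -0.02, -15.4 ]))
(0.043, 0.066, 0.1) [0.54124334 0.33962155 0.1       ] (array([-386. , -164.9,  130.4]), array([ -0.12,  -0.02, -15.4 ]))
glue [ 0.118 -0.041  0.08 ]
batt [0.127 0.048 0.018]
reel [-0.011  0.177  0.036]
[[0.161, -0.081, 0.05], [0.143, -0.068, 0.12]]
[[0.115, -0.116, 0.05], [0.101, -0.1, 0.12]]
[[0.199, -0.084, 0.05], [0.177, -0.071, 0.12]]
[[0.049, -0.178, 0.05], [0.04, -0.157, 0.12]]
```

Call:
{"fn": "jog_arm", "kwargs": {"deltas": [-0.325, -0.182, 0.03, 0, 0, -15.4, -1, -0.325, -0.182, 0.03, 0, 0, -15.4, -1, -0.325, -0.182, 0.03, 0, 0, -15.4, -1, -0.325, -0.182, 0.03, 0, 0, -15.4, -1, -0.325, -0.182, 0.03, 0, 0, -15.4, -1, -0.386, -0.165, 0.07, 0, 0, -15.4, -1, -0.386, -0.165, 0.07, 0, 0, -15.4, -1, -0.386, -0.165, 0.07, 0, 0, -15.4, -1], "squeeze": 30}}

```text
time: 0.9
tool_pos: [0.5182, 0.356, 0.1862]
tcp_rot: [-0.146, -3.138, -0.0]
wrist_force: [-0.5, 0.6, -0.5]
width: 0.0
grip_force: 0.0
```

```bash
cat > st.py <<'E'
import sys
from h import *
from workcell import readout
s=readout.read_state(); p=world2box(s["tool_pos"])-[0,0,.017]
print("t",s["time"],"tip(box mm)",(p*1000).round(1),"F",s["wrist_force"].round(2),"w",round(s["width"],2))
for a in sys.argv[1:]:
    print(a,*delta(s,eval(a)))
E
python3 st.py "(.043,.066,.1)"
```

```text
t 0.9 tip(box mm) [ 18.5  80.1 169.2] F [-0.49  0.56 -0.51] w 0.0
(.043,.066,.1) [-24.5 -14.1  69.2] [ 0.   -0.01 -0.01]
```

Call:
{"fn": "jog_arm", "kwargs": {"deltas": [-0.018, -0.01, 0.05, 0, 0, 0, -1, -0.018, -0.01, 0.05, 0, 0, 0, -1, -0.018, -0.01, 0.05, 0, 0, 0, -1, -0.018, -0.01, 0.05, 0, 0, 0, -1, -0.018, -0.01, 0.05, 0, 0, 0, -1]}}

```text
time: 1.4
tool_pos: [0.5345, 0.3476, 0.1392]
tcp_rot: [0.144, 3.135, 0.003]
wrist_force: [0.1, 0.5, 0.6]
width: 0.002
grip_force: 0.0
```

```bash
python3 st.py "(.043,.066,.087)"
python3 - <<'E'
from workcell import read_camera
import cv2
a=read_camera("scene")["color"][150:320,160:400];b=read_camera("top")["color"][140:280,200:400]
a=cv2.resize(a,(600,425));b=cv2.resize(b,(607,425))
cv2.imwrite("pics/s1.png",cv2.resize(cv2.hconcat([a,b]),(800,282)))
E
```

```text
t 1.4 tip(box mm) [ 35.5  73.3 122.2] F [0.1  0.45 0.56] w 0.0
(.043,.066,.087) [-7.4 -7.4 35.2] [0.13 0.16 0.08]
```

View pics/s1.png

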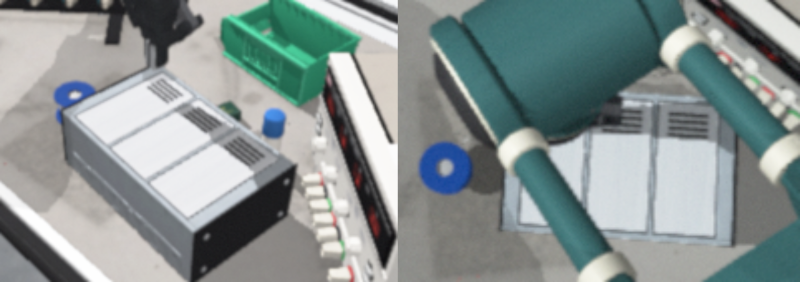

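The picture shows the shut fingers over the far end of the left plate, with nothing disturbed. Next I'll go down to just above the ribs.

Call:
{"fn": "jog_arm", "kwargs": {"deltas": [-0.007, -0.007, 0.032, 0.1, 0.2, 0, -1, -0.007, -0.007, 0.032, 0.1, 0.2, 0, -1, -0.007, -0.007, 0.032, 0.1, 0.2, 0, -1, -0.007, -0.007, 0.032, 0.1, 0.2, 0, -1]}}

```text
time: 1.9
tool_pos: [0.5408, 0.3391, 0.1063]
tcp_rot: [-0.145, -3.136, 0.001]
wrist_force: [-0.1, -0.1, -0.5]
width: -0.003
grip_force: 0.0
```

```bash
python3 st.py "(.043,.066,.087)"
```

```text
t 1.9 tip(box mm) [42.6 65.4 89.3] F [-0.07 -0.09 -0.46] w -0.0
(.043,.066,.087) [-0.4  0.6  2.3] [-0.03 -0.12  0.02]
```

Now down in 0.7 mm steps; the force is returned at the end of each call.

Call:
{"fn": "jog_arm", "kwargs": {"deltas": [0, 0, 0.001, 0, 0, 0, -1, 0, 0, 0.002, 0, 0, 0, -1, 0, 0, 0.003, 0, 0, 0, -1, 0, 0, 0.003, 0, 0, 0, -1]}}

```text
time: 2.3
tool_pos: [0.5405, 0.3384, 0.102]
tcp_rot: [-0.146, -3.135, 0.002]
wrist_force: [1.0, -0.1, 0.6]
width: -0.004
grip_force: 0.3
```

Call:
{"fn": "jog_arm", "kwargs": {"deltas": [0, 0, 0.001, 0, 0, 0, -1, 0, 0, 0.001, 0, 0, 0, -1, 0, 0, 0.001, 0, 0, 0, -1]}}

```text
time: 2.6
tool_pos: [0.5406, 0.3384, 0.1011]
tcp_rot: [-0.146, -3.135, 0.002]
wrist_force: [-1.4, -0.4, 2.1]
width: 0.001
grip_force: 1.0
```

Call:
{"fn": "jog_arm", "kwargs": {"deltas": [0, 0, 0.001, 0, 0, 0, -1, 0, 0, 0.001, 0, 0, 0, -1, 0, 0, 0.001, 0, 0, 0, -1]}}

```text
time: 2.9
tool_pos: [0.5406, 0.3384, 0.0999]
tcp_rot: [-0.146, -3.135, 0.002]
wrist_force: [0.7, 0.8, 1.1]
width: -0.001
grip_force: 0.9
```

Call:
{"fn": "jog_arm", "kwargs": {"deltas": [0, 0, 0.001, 0, 0, 0, -1, 0, 0, 0.002, 0, 0, 0, -1, 0, 0, 0.002, 0, 0, 0, -1]}}

```text
time: 3.2
tool_pos: [0.5405, 0.3384, 0.0977]
tcp_rot: [-0.146, -3.135, 0.002]
wrist_force: [0.3, 1.8, 0.9]
width: 0.001
grip_force: 0.8
```

```bash
python3 st.py; python3 -c "
from workcell import read_camera
import cv2
cv2.imwrite('pics/s2.png',cv2.resize(read_camera('scene')['color'][170:320,180:350],(680,600),interpolation=2))"
```

```text
t 3.2 tip(box mm) [42.4 64.7 80.7] F [0.29 1.85 0.95] w 0.0
```

View pics/s2.png

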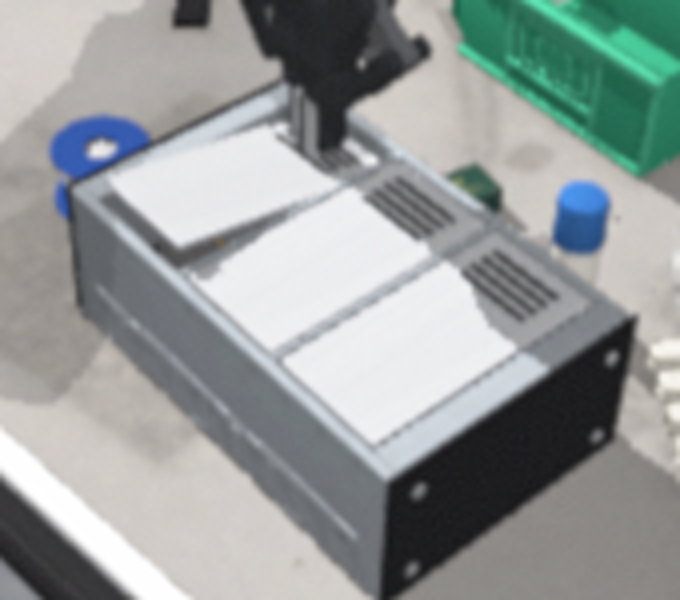

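The left plate is the flap: its near edge is up at around crop (180,245). I'll press it deeper, gradually.

Call:
{"fn": "jog_arm", "kwargs": {"deltas": [0, 0, 0.002, 0, 0, 0, -1, 0, 0, 0.004, 0, 0, 0, -1, 0, 0, 0.006, 0, 0, 0, -1, 0, 0, 0.008, 0, 0, 0, -1, 0, 0, 0.01, 0, 0, 0, -1, 0, 0, 0.012, 0, 0, 0, -1, 0, 0, 0.013, 0, 0, 0, -1]}}

```text
time: 3.95
tool_pos: [0.5403, 0.338, 0.0845]
tcp_rot: [-0.146, -3.134, 0.003]
wrist_force: [0.2, -0.5, 2.3]
width: -0.0
grip_force: 0.9
```

```bash
python3 st.py
```

```text
t 3.95 tip(box mm) [42.2 64.3 67.5] F [ 0.21 -0.48  2.3 ] w -0.0
```

Call:
{"fn": "jog_arm", "kwargs": {"deltas": [0, 0, 0.002, 0, 0, 0, -1, 0, 0, 0.004, 0, 0, 0, -1, 0, 0, 0.006, 0, 0, 0, -1, 0, 0, 0.008, 0, 0, 0, -1, 0, 0, 0.01, 0, 0, 0, -1, 0, 0, 0.011, 0, 0, 0, -1, 0, 0, 0.011, 0, 0, 0, -1]}}

```text
time: 4.65
tool_pos: [0.5402, 0.3382, 0.0735]
tcp_rot: [-0.146, -3.134, 0.003]
wrist_force: [1.2, -0.6, 0.4]
width: 0.001
grip_force: 0.3
```

```bash
python3 st.py
```

```text
t 4.65 tip(box mm) [42.1 64.5 56.5] F [ 1.25 -0.57  0.35] w 0.0
```

Call:
{"fn": "jog_arm", "kwargs": {"deltas": [0, 0, -0.04, 0, 0, 0, -1, 0, 0, -0.08, 0, 0, 0, -1, 0, 0, -0.12, 0, 0, 0, -1, 0, 0, -0.12, 0, 0, 0, -1, 0.045, 0, -0.12, 0, 0, 0, -1, 0.09, 0, -0.12, 0, 0, 0, -1, 0.117, 0, -0.12, 0, 0, 0, -1, 0.117, 0, -0.12, 0, 0, 0, -1]}}

```text
time: 5.45
tool_pos: [0.4201, 0.3487, 0.1928]
tcp_rot: [-0.142, -3.131, 0.006]
wrist_force: [0.2, 0.2, 0.4]
width: 0.003
grip_force: 0.0
```

Call:
{"fn": "jog_arm", "kwargs": {"deltas": [0, 0, 0, 0, 0, 0, -1, 0, 0, 0, 0, 0, 0, -1]}}

```text
time: 5.65
tool_pos: [0.4249, 0.3492, 0.194]
tcp_rot: [-0.146, -3.135, 0.003]
wrist_force: [-0.3, 0.2, 0.0]
width: 0.001
grip_force: 0.0
```

```bash
python3 st.py "(-.075,.066,.12)"; python3 -c "
from workcell import read_camera
import cv2
cv2.imwrite('pics/s3.png',cv2.resize(read_camera('scene')['color'][150:320,180:350],(600,600),interpolation=2))"
```

```text
t 5.65 tip(box mm) [-73.7  64.8 177. ] F [-0.35  0.2   0.02] w 0.0
(-.075,.066,.12) [ 1.1  1.3 57. ] [-0.1  -0.18 -0.01]
```

View pics/s3.png

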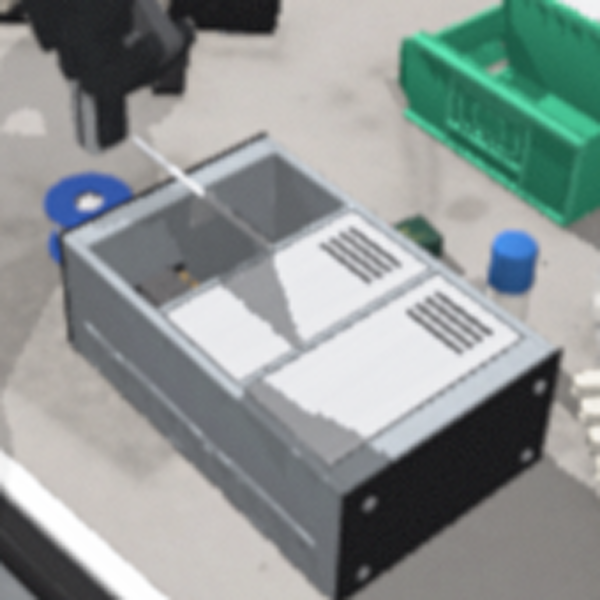

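The flap is edge-on to the camera and holds at a steep tilt, with its near edge at crop (135,138). The fingers are on the near side of it. I'll lower and push it over.

Call:
{"fn": "jog_arm", "kwargs": {"deltas": [0, 0.001, 0.03, 0, 0, 0, -1, 0, 0.001, 0.055, 0, 0, 0, -1, 0, 0.001, 0.055, 0, 0, 0, -1, -0.006, 0.001, 0.055, 0, 0, 0, -1, -0.012, 0.001, 0.055, 0, 0, 0, -1, -0.018, 0.001, 0.055, 0, 0, 0, -1, -0.024, 0.001, 0.055, 0, 0, 0, -1, -0.03, 0.001, 0.055, 0, 0, 0, -1]}}

```text
time: 6.5
tool_pos: [0.4548, 0.3477, 0.1401]
tcp_rot: [-0.147, -3.135, 0.001]
wrist_force: [-1.4, 1.2, 1.7]
width: 0.001
grip_force: 1.0
```

Call:
{"fn": "jog_arm", "kwargs": {"deltas": [-0.005, 0, 0, 0, 0, 0, -1, -0.01, 0, 0, 0, 0, 0, -1, -0.015, 0, 0, 0, 0, 0, -1, -0.02, 0, 0, 0, 0, 0, -1]}}

```text
time: 6.9
tool_pos: [0.4743, 0.3455, 0.139]
tcp_rot: [-0.146, -3.135, 0.003]
wrist_force: [-1.7, 0.2, 0.9]
width: -0.003
grip_force: 0.5
```

```bash
python3 st.py
```

```text
t 6.9 tip(box mm) [-24.2  65.6 122. ] F [-1.73  0.19  0.9 ] w -0.0
```

Call:
{"fn": "jog_arm", "kwargs": {"deltas": [-0.004, 0, 0, 0, 0, 0, -1, -0.008, 0, 0, 0, 0, 0, -1, -0.012, 0, 0, 0, 0, 0, -1, -0.016, 0, 0, 0, 0, 0, -1, -0.02, 0, 0, 0, 0, 0, -1, -0.023, 0, 0, 0, 0, 0, -1, -0.025, 0, 0, 0, 0, 0, -1, -0.025, 0, 0, 0, 0, 0, -1]}}

```text
time: 7.7
tool_pos: [0.4992, 0.3432, 0.139]
tcp_rot: [-0.146, -3.135, 0.003]
wrist_force: [0.2, -0.7, -0.4]
width: 0.002
grip_force: 0.0
```

Call:
{"fn": "jog_arm", "kwargs": {"deltas": [-0.001, 0, 0, 0, 0, 0, -1, -0.002, 0, 0, 0, 0, 0, -1, -0.002, 0, 0, 0, 0, 0, -1]}}

```text
time: 8.0
tool_pos: [0.5007, 0.343, 0.1389]
tcp_rot: [-0.146, -3.134, 0.003]
wrist_force: [-1.2, -1.2, -0.6]
width: -0.001
grip_force: 0.3
```

```bash
python3 st.py
```

```text
t 8.0 tip(box mm) [  2.4  65.6 121.9] F [-1.23 -1.17 -0.63] w -0.0
```

Call:
{"fn": "jog_arm", "kwargs": {"deltas": [-0.001, 0, 0, 0, 0, 0, -1, -0.002, 0, 0, 0, 0, 0, -1, -0.003, 0, 0, 0, 0, 0, -1, -0.003, 0, 0, 0, 0, 0, -1]}}

```text
time: 8.4
tool_pos: [0.5037, 0.3427, 0.1388]
tcp_rot: [-0.146, -3.134, 0.003]
wrist_force: [-1.1, 0.1, -0.2]
width: -0.0
grip_force: 0.5
```

Call:
{"fn": "jog_arm", "kwargs": {"deltas": [-0.001, 0, 0, 0, 0, 0, -1, -0.0015, 0, 0, 0, 0, 0, -1, -0.0015, 0, 0, 0, 0, 0, -1]}}

```text
time: 8.7
tool_pos: [0.504, 0.3427, 0.1387]
tcp_rot: [-0.146, -3.132, 0.003]
wrist_force: [-5.0, 0.4, 1.2]
width: -0.001
grip_force: 2.8
```

Call:
{"fn": "jog_arm", "kwargs": {"deltas": [-0.001, 0, 0, 0, 0, 0, -1, -0.001, 0, 0, 0, 0, 0, -1]}}

```text
time: 8.9
tool_pos: [0.5041, 0.3427, 0.1387]
tcp_rot: [-0.146, -3.13, 0.003]
wrist_force: [-8.0, 1.8, 2.9]
width: -0.003
grip_force: 4.2
```

The flap is at its stop: the force climbs with no further travel. Now I'll retreat and check.

Call:
{"fn": "jog_arm", "kwargs": {"deltas": [0.02, 0, 0, 0, 0, 0, -1, 0.05, 0, 0, 0, 0, 0, -1, 0.09, 0, 0, 0, 0, 0, -1, 0.09, 0, -0.04, 0, 0, 0, -1, 0.09, 0, -0.08, 0, 0, 0, -1, 0.09, 0, -0.08, 0, 0, 0, -1, 0.09, 0, -0.08, 0, 0, 0, -1]}}

```text
time: 9.6
tool_pos: [0.4184, 0.3518, 0.2215]
tcp_rot: [0.146, 3.137, 0.002]
wrist_force: [0.2, 0.1, -1.2]
width: -0.002
grip_force: 0.0
```

```bash
python3 st.py; python3 -c "
from workcell import read_camera
import cv2
a=read_camera('scene')['color'][120:320,150:390];b=read_camera('top')['color'][130:290,190:382]
cv2.imwrite('pics/s4.png',cv2.hconcat([cv2.resize(a,(400,333)),cv2.resize(b,(400,333))]))"
```

```text
t 9.6 tip(box mm) [-80.4  66.7 204.5] F [ 0.24  0.14 -1.19] w -0.0
```

View pics/s4.png

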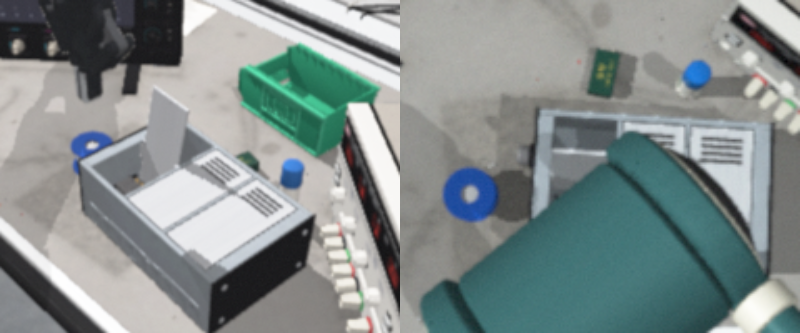

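The flap stands open at crop (165,130), and in the top view its edge shows just past the pivot. The reel, battery and glue stick are where they were, and the arm is clear.

```bash
python3 -c "
from workcell import finish_job
print(finish_job())"
```

```text
the job is handed in; nothing more can be done
None
```

The left plate was the flap: I rocked it, pushed it over to its stop and left it standing open. The reel, battery and glue stick look undisturbed, and the job is handed in at about 9.6 s.

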